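# Close up the sample station

### The job

Close up the white sample station on the lab bench: push its drawer fully home and push its hinged lid fully shut, in either order. Only push from the outside with the fingertips: pinch nothing, and do not reach inside the drawer or touch the inner face of the lid or the tube rack lying in the drawer. Leave the bottle, the jar and the beaker standing where they are, and finish clear of everything.

Things in the scene. Friction and masses are not known exactly. Their poses are not given: they have to be found in the camera images.
- station: White box, 140 mm deep (its x) by 160 mm wide (its y) by 80 mm high, fixed to the bench. Origin: centre of its underside, on the bench (z = 0). Its -x side is the front, with the drawer low down; its +y side carries the lid's hinge. On top, from 40 mm in front of the centre back to the rear, is a tray of pipette tips that the lid covers; the 30 mm strip in front of that is a plain deck.
- drawer (a joint): How far the drawer stands out, m: 0 is fully shut, starts at 0.035 to 0.075. It slides out along the station's -x and is pushed shut along +x. Friction about 2 N, plus damping of 8 N per m/s; it stays where it is left and has a hard stop at 0.
- drawer_face (a point): Centre of the outer (-x) face of the drawer's flat front, 27 mm above the bench; axes as the station's. The front panel is 156 mm wide, 44 mm high (from 5 to 49 mm above the bench) and 10 mm thick; shut, its outer face stands 80 mm in front of the station's centre. It has no handle, only a flat dark mark.
- rack: Loose white tube rack with tube caps, 70 mm (x) by 115 mm (y) by 30 mm high, about 150 g, lying in the drawer and riding with it. Origin: centre of its underside. Not to be touched or lifted. The drawer behind its front panel is an open grey tub, 125 mm long, 138 mm wide, walls up to 35 mm and floor 9 mm above the bench, whose inside is not to be touched either.
- lid (a joint): Lid angle, rad: 0 is fully shut (level), pi/2 is upright, starts at 1.0 to 1.5. Stiff friction hinge of about 0.22 N m (about 1.5 N at the free edge): the lid stays where it is left; hard stops at 0 and 1.75.
- lid_hinge (a point): Middle of the lid's hinge line, 80 mm above the bench, 79 mm to the +y side of the station's centre and 15 mm behind it. The hinge line runs along the station's x. The point's axes turn with the lid: its -y points from the hinge to the free edge, its +z out of the lid's outer face.
- lid_edge (a point): Middle of the lid's free edge, on its outer face; 155 mm from the hinge line along the lid, 8 mm from the hinge plane. The grey lid is 110 mm along the hinge and 8 mm thick; its white inner face is not to be touched. Open, its outer face looks to the station's +y; it swings shut towards -y and down. Shut, its outer face is level, 88 mm above the bench.
- bottle: Amber bottle with white cap, 60 mm across, 140 mm high, loose, standing 170 to 210 mm to the station's -y side. Origin: centre of its underside.
- jar: Small white jar, 50 mm across, 60 mm high, loose, standing in front of the station towards its -y side. Origin: centre of its underside.
- beaker: White open beaker, 90 mm across, 100 mm high, loose, standing 240 to 280 mm to the station's +y side. Origin: centre of its underside.
There are look-alikes about, which are no part of the job. Leave any green or orange look-alike of the station alone.

How it is judged:
By the outcome, as a careful person would: the job done as asked, in the order asked, and still so for the second after the job is handed in, with the robot touching nothing.
It also fails if it takes over 48 s, if anything falls off the work surface, if the arm or the gripper's body presses on something with over 40 N, if the wrist force passes 120 N, or if a joint passes its speed limit or range.

### The arm

A 7-joint arm with a two-finger parallel gripper is mounted at the origin on the work surface. World frame = base frame: x ahead of the robot, y to its left, z up, the work surface at z = 0. Lengths are in m, angles in rad, forces in N, time in s.
With the tool pointing down it reaches from about 0.425 to 0.875 m from the base axis. Payload 4.7 kg.
Tool frame: the origin (TCP) lies between the finger pads; the fingertips stand env.nose_length ahead of it and the grasp point (between the pads) lies 3 mm ahead of it (env.nose_length is the distance from the TCP to the fingertips, in m); z points along the fingers, y is the line along which they close (so a half turn about z gives the same grasp; the last joint's range is limited). The gripper opens to 87 mm and grips with 3 to 60 N. Pads are 19 mm wide; open, the fingers measure 117 mm over their backs; the gripper's body (75 mm by 190 mm) begins 51 mm behind the grasp point.
Start: joints at [1.304, 0.321, -0.07, 1.45, 0.023, 1.371, -0.057], TCP at [0.18, -0.625, 0.245] pointing down, gripper open.
Joint ranges: [-2.86, 2.86], [-0.3, 2.09], [-1.38, 1.24], [0.06, 2.45], [-1.56, 4.7], [0.09, 2.05], [-2.69, 2.69]. Speed limits (rad/s): [2.57, 2.57, 3.14, 3.14, 3.14, 3.14, 3.14].

### API

Orientations are given as a 3x3 rotation matrix whose columns are the frame's x, y, z axes.
In Python, from plant import env, grab_frame, recognise, mark_of gives the robot as it stands.
- The arm moves only by the shell command python3 -m creep 'ROWS' [OPENING] [FORCE]. ROWS is text: rows parted by semicolons, each of 4 numbers parted by spaces: the shift along the tool's x, y, z in units of 40 mm (1.0 is 40 mm), then the turn about the tool's z in units of 5 degrees (1.0 is 5 degrees). A call has 1 to 10 rows; each row is the pose to reach, as a shift and turn from the pose commanded when the call began, along the tool's axes at that moment; what a row does not reach only later rows make up. A row lasts 1/12 s, in which the tool goes at most 41.7 mm and 7.16 degrees, less where a joint would pass 70% of its speed; a pose out of reach is approached as far as the arm can. A call with a gripper value outside its range is refused whole. OPENING is the closure, from -1 (fully open) to 1 (shut), so that 0 is half open, set as the call begins (- or left out, the last holds). The fingers move at their own pace and stop on an object; FORCE is the grip in N (left out, the last holds). Time passes only in rows, so rows that repeat a pose let the fingers close. It gives the time, the measured TCP pose, the force, the opening and the grip force at its end, in the units of the state.
- env.state(): the state, without advancing time (a new reading comes with each control period).
- grab_frame(name): name is "scene" or "top"; returns a dict with "img" (384x512x3 uint8, red, green, blue), "intrinsics" (3x3 intrinsics, pixels), "R" (3x3) and "t" (3): a world point X has camera coordinates R X + t. Camera axes: x right, y down, z forward; pixel columns grow to the right and rows downward; lengths in m; the calibration is good to about 2 mm. A picture is of the moment at which its call begins. There is no depth.
- env.hand_in(): hands the job in; it is judged then, once.
Trained networks look in the newest picture that a camera, given by its name, has taken for a name from the list of things; names that differ only in an ending like _2 or _b are one class to them, and where a whole thing is asked for, a point or a joint stands for the part that bears it (a point fixed in the world has none). Each returns a list of dicts, best first, with "p" (0 to 1); they miss things now and then, are a little off and sometimes report something else, mostly with a low value. They report only what shows in the picture. A call takes as long as a camera call. They do not tell look-alikes from the thing itself.
- recognise(camera, label): "rect" ([centre column, centre row, width, height] as shares, 0 to 1, of the picture: columns of its width, rows of its height, round what is visible of it).
- mark_of(camera, label): "at" ([column, row] as shares, 0 to 1, of the picture: columns of its width, rows of its height: a listed point, or the origin of a listed thing).
The state is a dict: "time_s": time; "joint_positions": joint angles; "qd": joint speeds; "tau": joint torques, N m; "tool_pos": TCP position; "orientation": TCP orientation; "force": force on the tool from outside, world axes, zero at the start; "moment": the same for the moment, N m; "width": finger opening in m; "grasp_force": force on a finger pad.
Only numpy, scipy, OpenCV 4.12 (cv2) and the standard library are available. Lean on these libraries where they do the work, as an engineer would, in place of code of your own. Each camera call takes 0.05 s, during which the arm holds its last target. There are 200 camera calls.

## Working session

There is one attempt and no reset: what is moved stays moved. The work goes in short steps, Python scripts to look and compute and a shell command to move; the robot and the scene stay as the last step left them, time stands still between calls to the robot, and variables do not carry over. Pictures are saved under pics/ and viewed, at most 10 in all, crops included, and the job is handed in when it is done.

```bash
mkdir -p pics; ls
python3 - <<'E'
from plant import env, grab_frame, recognise, mark_of
import cv2,numpy as np
np.set_printoptions(precision=3,suppress=True)
s=env.state();print(s['time_s'],s['tool_pos'],s['orientation'],s['width'],env.nose_length)
for c in("scene","top"):
    f=grab_frame(c);cv2.imwrite(f'pics/{c}0.png',f['img'][:,:,::-1])
    print(c,f['intrinsics'],f['R'],f['t'])
    for l in("station","drawer_face","lid_hinge","lid_edge","bottle","jar","beaker","rack"):
        print(l,[(round(float(d['p']),2),(np.array(d['at'])*[512,384]).round(1)) for d in mark_of(c,l)[:3]])
E
```

```text
pics
0.0 [ 0.18  -0.624  0.243] [[ 0.961  0.277 -0.001]
 [ 0.277 -0.961  0.002]
 [-0.    -0.002 -1.   ]] 0.08704657655468093 0.022
scene [[456.184   0.    257.713]
 [  0.    456.184 190.362]
 [  0.      0.      1.   ]] [[-0.647  0.762 -0.02 ]
 [ 0.512  0.416 -0.752]
 [-0.565 -0.497 -0.659]] [ 0.392 -0.172  1.422]
station [(0.91, array([148.8, 160.8])), (0.83, array([369.6, 209.9])), (0.83, array([251.5, 143.5]))]
drawer_face [(0.86, array([249. , 181.2]))]
lid_hinge [(0.98, array([251.2, 218. ])), (0.85, array([273.6, 128.8])), (0.71, array([162.3, 151.8]))]
lid_edge [(0.9, array([224.4, 115.8])), (0.85, array([224.4, 161.7])), (0.7, array([199.9, 319.9]))]
bottle [(0.66, array([147.4, 222.1])), (0.19, array([248.7, 182.2]))]
jar [(0.96, array([194.8, 175.5]))]
beaker [(0.77, array([328.8, 259.7]))]
rack []
top [[352.287   0.    255.928]
 [  0.    352.287 190.779]
 [  0.      0.      1.   ]] [[ 0.02  -1.    -0.009]
 [-0.987 -0.018 -0.158]
 [ 0.158  0.012 -0.987]] [-0.078  0.549  1.11 ]
station [(0.95, array([192.5, 259.1])), (0.77, array([265.5, 180.5])), (0.77, array([324.2, 272. ]))]
drawer_face [(0.77, array([281.6, 221.3])), (0.65, array([191.5, 284.8])), (0.63, array([389.6, 219.8]))]
lid_hinge [(0.94, array([158.5, 257.3])), (0.93, array([245.4, 175. ])), (0.81, array([302.5, 277. ]))]
lid_edge [(0.78, array([215.4,  95.6])), (0.77, array([210.8, 251.9])), (0.72, array([257.5, 157.1]))]
bottle [(0.79, array([320.9, 146.5]))]
jar [(0.65, array([321.7, 206.2]))]
beaker [(0.8, array([191.7, 199.3]))]
rack [(0.89, array([272.1, 194. ]))]
```

View pics/scene0.png

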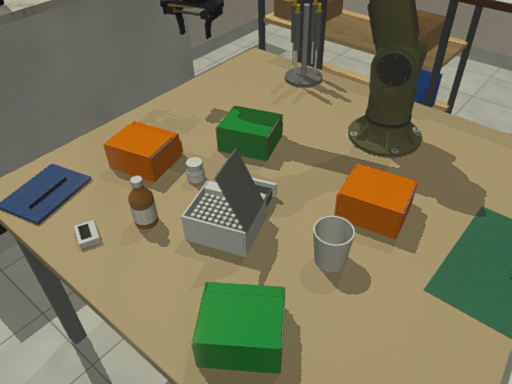

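View pics/top0.png

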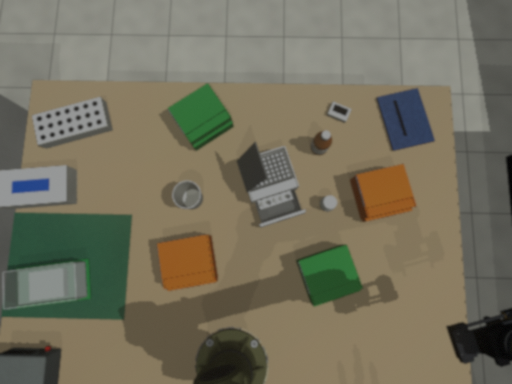

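The white station is at top (268,185) and scene (232,210). Its drawer is out toward the robot (top (281,221)) and its lid is nearly upright. The jar is at top (329,202), the bottle at (321,142) and the beaker at (187,195). Next I'll fit a model and overlay it.

```bash
cat > h.py <<'E'
import cv2,numpy as np
from scipy.optimize import least_squares
np.set_printoptions(precision=3,suppress=True)
def proj(f,P):
    c=np.atleast_2d(P)@np.array(f['R']).T+f['t']; q=c@np.array(f['intrinsics']).T
    return q[:,:2]/q[:,2:]
def world(p,P):  # station->world
    c,s=np.cos(p[2]),np.sin(p[2]); P=np.atleast_2d(P)
    return np.c_[p[0]+c*P[:,0]-s*P[:,1],p[1]+s*P[:,0]+c*P[:,1],P[:,2]]
def lidpt(a,x,r,h): # r along lid from hinge, h out of outer face
    return [-.015+x,.079-r*np.cos(a)+h*np.sin(a),.08+r*np.sin(a)+h*np.cos(a)]
def pts(p):
    d,a=p[3],p[4]
    return dict(station=[0,0,0],drawer_face=[-.08-d,0,.027],lid_hinge=lidpt(a,0,0,0),lid_edge=lidpt(a,0,.155,.008))
def ground(f,px,z=0):
    K,R,t=map(np.array,(f['intrinsics'],f['R'],f['t'])); C=-R.T@t
    v=R.T@np.linalg.inv(K)@[px[0],px[1],1]; return C+v*(z-C[2])/v[2]
def draw(f,p,name,box,k):
    x0,y0,w,h=box
    im=cv2.resize(np.ascontiguousarray(f['img'][y0:y0+h,x0:x0+w,::-1]),None,fx=k,fy=k,interpolation=cv2.INTER_CUBIC)
    d,a=p[3],p[4]
    B=[[x,y,.08] for x,y in((-.07,-.08),(.07,-.08),(.07,.08),(-.07,.08))]
    D=[[-.08-d,y,z] for y,z in((-.078,.005),(.078,.005),(.078,.049),(-.078,.049))]
    L=[lidpt(a,x,r,.008) for x,r in((-.055,0),(.055,0),(.055,.155),(-.055,.155))]
    for Q,c in((B,(255,0,255)),(D,(0,0,255)),(L,(255,255,0)),([[x,y,0] for x,y,_ in B],(0,255,255))):
        q=((proj(f,world(p,Q))-[x0,y0])*k+k/2).astype(np.int32); cv2.polylines(im,[q],True,c,1)
    cv2.imwrite(name,im)
E
python3 - <<'E'
from h import *
from plant import grab_frame
T=grab_frame('top');S=grab_frame('scene')
obs=[(T,'station',(265.5,180.5)),(T,'drawer_face',(281.6,221.3)),(T,'lid_hinge',(245.4,175)),(T,'lid_edge',(257.5,157)),(S,'lid_hinge',(251.2,218)),(S,'lid_edge',(224.4,161.7))]
def res(p):
    q=pts(p);return np.concatenate([(proj(f,world(p,q[n]))[0]-o) for f,n,o in obs])
r=least_squares(res,[.55,-.1,.2,.05,1.3],loss='soft_l1',bounds=([.2,-.5,-.8,.03,.95],[.9,.3,.8,.08,1.55]));p=r.x
print(p,res(p).round(1)); np.save('p.npy',p)
for n,f,px in(('bottle',T,(320.9,146.5)),('jar',T,(321.7,206.2)),('beaker',T,(191.7,199.3)),('bottle',S,(147.4,222.1)),('jar',S,(194.8,175.5)),('beaker',S,(328.8,259.7))):print(n,ground(f,px))
draw(T,p,'pics/t1.png',(215,130,130,100),6);draw(S,p,'pics/s1.png',(160,130,140,130),5)
a=cv2.imread('pics/t1.png');b=cv2.imread('pics/s1.png')
E
```

```text
[ 0.634 -0.099  0.325  0.08   1.168] [ -0.1 -11.6  -1.2  -8.9  -1.7   0.1   2.2   1.8  -0.8  -1.3   0.7  -0.2]
bottle [ 0.717 -0.289  0.   ]
jar [ 0.509 -0.29   0.   ]
beaker [0.524 0.15  0.   ]
bottle [ 0.715 -0.273  0.   ]
jar [ 0.509 -0.315  0.   ]
beaker [ 0.527  0.149 -0.   ]
```

View pics/t1.png

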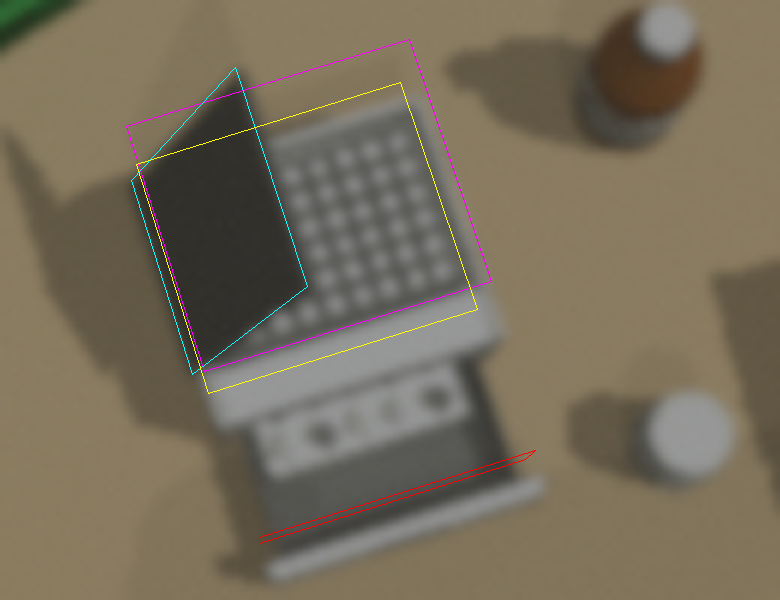

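View pics/s1.png

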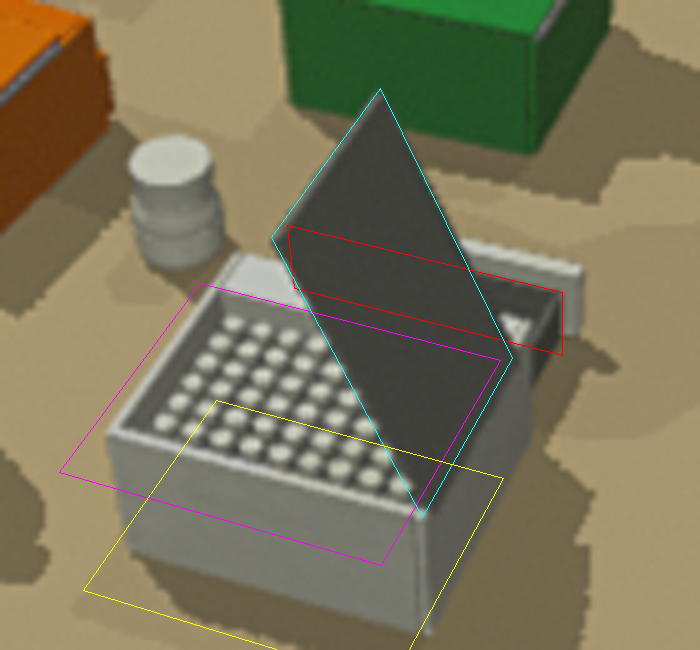

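```bash
cat > fit.py <<'E'
from h import *
from plant import grab_frame
T=grab_frame('top');S=grab_frame('scene')
t=lambda u,v:((u-3)/6+215,(v-3)/6+130)
s=lambda u,v:((u-2.5)/5+160,(v-2.5)/5+130)
L=lambda x,r:(lambda p:lidpt(p[4],x,r,.008))
F=lambda *P:(lambda p:list(P))
D=lambda y:(lambda p:[-.08-p[3],y,.049])
obs=[(T,F(-.07,.08,.08),t(218,428)),(T,F(-.07,-.08,.08),t(503,338)),(T,D(.078),t(272,580)),(T,D(-.078),t(545,490)),(T,F(.07,-.08,.08),t(410,97)),
(S,F(.07,-.08,.08),s(108,432)),(S,F(.07,.08,.08),s(425,515)),(S,F(-.07,-.08,.08),s(235,255)),(S,F(.07,.08,0),s(430,632)),(S,F(.07,-.08,0),s(133,550)),(S,D(.078),s(583,268)),
(S,L(-.055,.155),s(380,90)),(S,L(.055,.155),s(272,238)),(T,L(.055,.155),t(237,68)),(T,L(-.055,.155),t(307,287))]
def res(p): return np.concatenate([proj(f,world(p,g(p)))[0]-o for f,g,o in obs])
p=least_squares(res,[.57,-.1,.3,.06,1.2],loss='soft_l1').x
print(p,res(p).round(1).reshape(-1,2).tolist());np.save('p.npy',p)
c,n=np.cos(p[2]),np.sin(p[2])
for nm,q in pts(p).items():print(nm,world(p,q)[0])
for nm,q in dict(bottle=(.716,-.281),jar=(.509,-.303),beaker=(.525,.15)).items():
    d=np.array(q)-p[:2];print(nm,'in station',c*d[0]+n*d[1],-n*d[0]+c*d[1])
E
python3 fit.py
```

```text
[ 0.605 -0.102  0.343  0.073  1.039] [[-0.9, 0.1], [-0.5, -0.9], [-0.8, 0.2], [-0.5, -0.2], [0.4, -1.1], [-0.9, 1.0], [-0.0, 1.4], [-0.1, -0.4], [0.3, 1.7], [-1.6, 0.9], [0.3, -0.4], [-0.0, -5.8], [1.3, -6.7], [6.8, 9.0], [7.8, 8.9]]
station [ 0.605 -0.102  0.   ]
drawer_face [ 0.46  -0.154  0.027]
lid_hinge [ 0.564 -0.033  0.08 ]
lid_edge [ 0.588 -0.1    0.218]
bottle in station 0.044525175135783066 -0.20584677826858394
jar in station -0.15780233586880069 -0.1568919185436289
beaker in station 0.009733231291664465 0.26429311648993126
```

```bash
sed -i 's/\[-.015+x/[.015+x/' h.py; python3 fit.py
```

```text
[ 0.603 -0.104  0.343  0.071  1.125] [[-0.4, 0.8], [-0.1, -0.2], [-0.6, 0.2], [-0.3, -0.3], [0.9, -0.5], [-0.7, 0.2], [0.1, 0.6], [0.1, -1.1], [0.4, 0.9], [-1.4, 0.1], [0.0, -0.4], [-0.2, -0.1], [0.5, 0.3], [-0.1, 0.8], [0.8, 0.5]]
station [ 0.603 -0.104  0.   ]
drawer_face [ 0.461 -0.154  0.027]
lid_hinge [ 0.59  -0.024  0.08 ]
lid_edge [ 0.61  -0.08   0.223]
bottle in station 0.047132143678274174 -0.20507842495777345
jar in station -0.15521519909440046 -0.15620560149894613
beaker in station 0.012149587835555059 0.2650473250142006
```

```bash
cat > to.py <<'E'
# usage: to.py "x y z" ...  TCP targets in station frame -> rows; prints current pose in the station frame
import sys
from h import *
from plant import env
p=np.load('p.npy');s=env.state();R=np.array(s['orientation']);c,n=np.cos(p[2]),np.sin(p[2])
W=np.array([[c,-n,0],[n,c,0],[0,0,1]]);T=np.array(s['tool_pos']);o=np.r_[p[:2],0]
x=R[:,0];print('t',s['time_s'],'stn',W.T@(T-o),'F stn',W.T@np.array(s['force']),'yaw err deg',np.degrees(p[2]-np.arctan2(x[1],x[0])).round(2),'w',round(s['width'],4))
for a in sys.argv[1:]:
    print(a,'->',(R.T@(o+W@np.array(a.split(),float)-T)/.04).round(2))
E
python3 to.py "-.2 0 .245" "-.2 0 .046"
```

```text
t 1.2 stn [-0.573 -0.348  0.245] F stn [ 0.768  0.431 -0.306] yaw err deg 3.56 w 0.0866
-.2 0 .245 -> [ 8.77 -9.27 -0.01]
-.2 0 .046 -> [ 8.77 -9.28  4.96]
```

```bash
python3 -m creep '0.6 -0.6 0 -0.2; 1.2 -1.25 0 -0.4; 1.8 -1.9 0 -0.7; 2.4 -2.5 0 -0.7; 3 -3.2 0 -0.7; 3.6 -3.8 0 -0.7; 4.2 -4.4 0 -0.7; 4.8 -5.1 0 -0.7; 5.4 -5.7 0 -0.7; 6 -6.3 0 -0.7' 1 20; python3 to.py "-.2 0 .245" "-.2 0 .046"
```

```text
time_s: 2.03
tool_pos: [0.3414, -0.3143, 0.2448]
orientation: [[0.942, 0.335, 0.0], [0.335, -0.942, -0.001], [-0.0, 0.001, -1.0]]
force: [0.8, -0.7, 1.0]
width: 0.0282
grasp_force: 0.0
t 2.0333 stn [-0.317 -0.11   0.245] F stn [ 0.563 -0.95   1.036] yaw err deg 0.05 w 0.0282
-.2 0 .245 -> [ 2.92 -2.76 -0.01]
-.2 0 .046 -> [ 2.92 -2.77  4.97]
```

```bash
python3 -m creep '0.7 -0.7 0 0; 1.3 -1.4 0 0; 2 -2 0 0; 2.7 -2.7 0 0; 2.7 -2.7 0 0; 2.7 -2.7 0 0;2.7 -2.7 0 0' ; python3 to.py "-.2 0 .245" "-.2 0 .046"
```

```text
time_s: 2.62
tool_pos: [0.4062, -0.1784, 0.2447]
orientation: [[0.942, 0.335, -0.0], [0.335, -0.942, -0.001], [-0.0, 0.001, -1.0]]
force: [0.1, -0.4, -0.1]
width: 0.0006
grasp_force: 0.0
t 2.6167 stn [-0.21  -0.004  0.245] F stn [-0.034 -0.396 -0.112] yaw err deg 0.04 w 0.0006
-.2 0 .245 -> [ 0.25 -0.11 -0.01]
-.2 0 .046 -> [ 0.26 -0.11  4.97]
```

```bash
python3 -m creep '0.1 -0.1 0.9 0; 0.1 -0.1 1.8 0; 0.1 -0.1 2.7 0; 0.1 -0.1 3.5 0; 0.1 -0.1 4.2 0; 0.1 -0.1 4.7 0; 0.1 -0.1 4.95 0; 0.1 -0.1 4.95 0;0.1 -0.1 4.95 0' ; python3 to.py "-.165 0 .046" "-.09 0 .046"
python3 - <<'E'
from h import *
from plant import grab_frame
f=grab_frame('top');draw(f,np.load('p.npy'),'pics/t2.png',(215,130,130,100),6)
E
```

```text
time_s: 3.37
tool_pos: [0.4088, -0.1738, 0.0468]
orientation: [[0.943, 0.334, -0.0], [0.334, -0.943, 0.0], [-0.0, -0.0, -1.0]]
force: [0.9, -0.2, -0.5]
width: 0.0003
grasp_force: 0.0
t 3.3667 stn [-0.206 -0.001  0.047] F stn [ 0.758 -0.519 -0.492] yaw err deg 0.15 w 0.0003
-.165 0 .046 -> [ 1.03 -0.02  0.02]
-.09 0 .046 -> [ 2.9  -0.03  0.02]
```

View pics/t2.png

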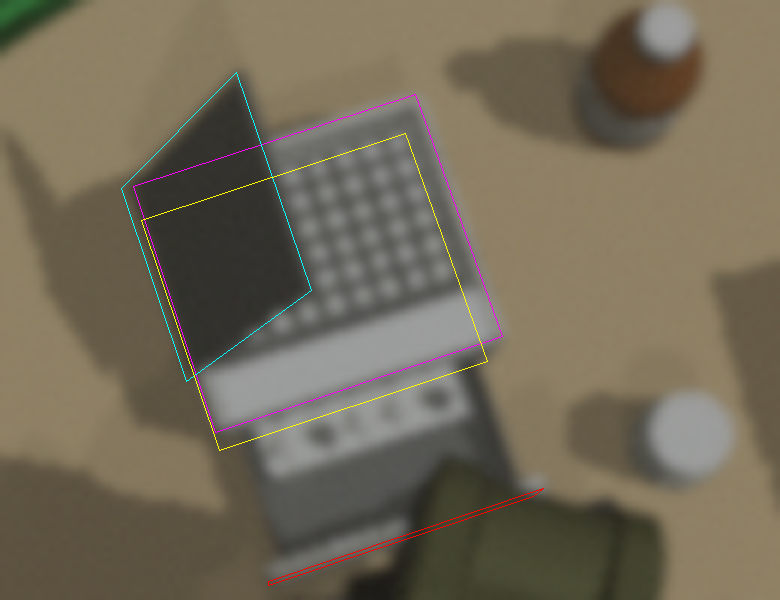

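The overlay now fits well: the station top, lid and drawer front at (405,535) all line up, and the gripper waits in front of the drawer. I'll push slowly.

```bash
python3 -m creep '0.4 0 0 0; 0.8 0 0 0; 1 0 0 0; 1.2 0 0 0; 1.4 0 0 0; 1.6 0 0 0; 1.8 0 0 0; 2.0 0 0 0; 2.2 0 0 0; 2.4 0 0 0' ; python3 to.py "-.09 0 .046"
```

```text
time_s: 4.25
tool_pos: [0.4998, -0.1408, 0.0464]
orientation: [[0.942, 0.335, -0.0], [0.335, -0.942, -0.0], [-0.0, 0.0, -1.0]]
force: [-1.5, -2.6, 1.2]
width: 0.0007
grasp_force: 1.4
t 4.25 stn [-0.109 -0.     0.046] F stn [-2.321 -1.946  1.208] yaw err deg 0.07 w 0.0007
-.09 0 .046 -> [ 0.48 -0.01  0.01]
```

```bash
python3 -m creep '0.15 0 0 0; 0.3 0 0 0; 0.4 0 0 0; 0.45 0 0 0; 0.5 0 0 0; 0.5 0 0 0' ; python3 to.py "-.09 0 .046"
```

```text
time_s: 4.75
tool_pos: [0.5172, -0.134, 0.0464]
orientation: [[0.942, 0.335, -0.002], [0.335, -0.942, -0.0], [-0.002, -0.001, -1.0]]
force: [-3.4, -1.2, 3.2]
width: 0.0007
grasp_force: 2.1
t 4.75 stn [-0.091  0.     0.046] F stn [-3.616 -0.012  3.186] yaw err deg 0.06 w 0.0007
-.09 0 .046 -> [0.02 0.01 0.01]
```

```bash
for i in 1; do python3 -m creep '0.05 0 0 0; 0.1 0 0 0; 0.15 0 0 0; 0.15 0 0 0; 0.15 0 0 0' ; python3 to.py "-.09 0 .046"; done
```

```text
time_s: 5.17
tool_pos: [0.5175, -0.134, 0.0459]
orientation: [[0.943, 0.333, -0.014], [0.333, -0.943, -0.002], [-0.014, -0.002, -1.0]]
force: [-17.4, -3.5, 13.2]
width: 0.0003
grasp_force: 8.9
t 5.1667 stn [-0.09   0.     0.046] F stn [-17.55    2.497  13.234] yaw err deg 0.17 w 0.0003
-.09 0 .046 -> [ 0.01  0.   -0.  ]
```

Stop reached: the force jumped to 17 N with no further motion. Backing off and going up.

```bash
python3 -m creep '-0.4 0 0 0; -1 0 0 0; -1.7 0 -0.2 0; -2.4 0 -1 0; -3 0 -1.9 0; -3 -0.6 -2.7 0; -3 -1.4 -3.4 0; -3 -2.3 -4 0; -3 -3.2 -4.4 0; -3 -3.2 -4.4 0' ; python3 to.py "-.2 .15 .225" "0.015 .15 .225" "0.015 .08 .225"
```

```text
time_s: 6.0
tool_pos: [0.3686, -0.0453, 0.2229]
orientation: [[0.939, 0.343, -0.001], [0.343, -0.939, 0.005], [0.001, -0.005, -1.0]]
force: [-0.5, 0.8, -1.2]
width: 0.0005
grasp_force: 0.0
t 6.0 stn [-0.201  0.134  0.223] F stn [-0.163  0.886 -1.198] yaw err deg -0.4 w 0.0005
-.2 .15 .225 -> [ 0.02 -0.41 -0.05]
0.015 .15 .225 -> [ 5.4  -0.37 -0.05]
0.015 .08 .225 -> [ 5.38  1.38 -0.05]
```

```bash
python3 -m creep '0 -0.4 -0.1 0; 0.8 -0.4 -0.1 0; 1.6 -0.4 -0.1 0; 2.5 -0.4 -0.1 0; 3.4 -0.4 -0.1 0; 4.2 -0.4 -0.1 0; 4.9 -0.4 -0.1 0; 5.4 -0.4 -0.1 0; 5.4 -0.4 -0.1 0; 5.4 -0.4 -0.1 0' ; python3 to.py "0.015 .065 .225" "0.015 .045 .222"
python3 - <<'E'
from h import *
from plant import grab_frame
p=np.load('p.npy');p[3]=0
f=grab_frame('scene');draw(f,p,'pics/s3.png',(160,90,150,150),4)
E
```

```text
time_s: 6.83
tool_pos: [0.5664, 0.0374, 0.226]
orientation: [[0.941, 0.337, -0.0], [0.337, -0.941, 0.002], [0.0, -0.002, -1.0]]
force: [-0.8, -0.2, 0.1]
width: 0.0005
grasp_force: 0.0
t 6.8333 stn [0.013 0.145 0.226] F stn [-0.83   0.071  0.066] yaw err deg -0.06 w 0.0005
0.015 .065 .225 -> [0.04 2.   0.02]
0.015 .045 .222 -> [0.04 2.5  0.09]
```

View pics/s3.png

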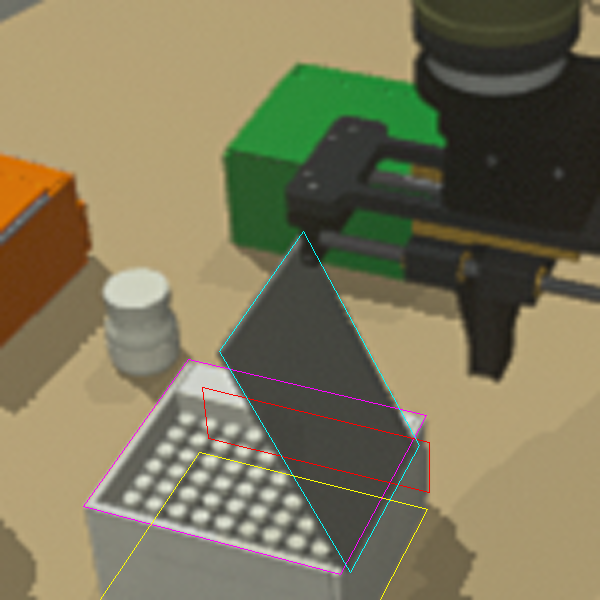

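Drawer is flush and the lid unmoved, with the fingertips at (490,340) on the lid's outer side. Approaching contact, then following the arc.

```bash
python3 -m creep '0 0.6 0 0; 0 1.2 0 0; 0 1.8 0 0; 0 2.2 0 0; 0 2.5 0.1 0; 0 2.8 0.25 0; 0 3.15 0.45 0; 0 3.4 0.65 0; 0 3.65 0.85 0; 0 3.65 0.85 0' ; python3 to.py "0.015 -.016 .171" "0.015 -.028 .148" "0.015 -.033 .129" "0.015 -.036 .11"
```

```text
time_s: 7.72
tool_pos: [0.6141, -0.1041, 0.1896]
orientation: [[0.943, 0.333, -0.004], [0.333, -0.943, -0.0], [-0.003, -0.001, -1.0]]
force: [0.4, -1.4, -0.5]
width: 0.0003
grasp_force: 0.0
t 7.7167 stn [ 0.011 -0.004  0.19 ] F stn [-0.071 -1.429 -0.493] yaw err deg 0.19 w 0.0003
0.015 -.016 .171 -> [0.11 0.3  0.46]
0.015 -.028 .148 -> [0.11 0.6  1.04]
0.015 -.033 .129 -> [0.12 0.72 1.51]
0.015 -.036 .11 -> [0.12 0.8  1.99]
```

Run:
```python
from h import *
from plant import grab_frame
p=np.load('p.npy');p[3]=0;p[4]=.7
f=grab_frame('scene');draw(f,p,'pics/s4.png',(160,90,150,150),4)
```

```text
(no output)
```

View pics/s4.png

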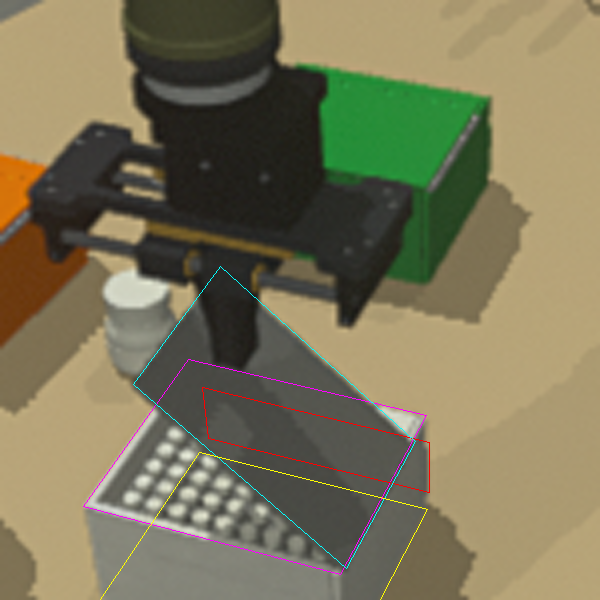

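The lid has followed to about 0.7 rad (its edge matches the cyan outline from (220,265) to (135,385)), with the finger on the outer face at (233,365). Continuing down.

```bash
python3 -m creep '0 0.15 0.2 0; 0 0.3 0.46 0; 0 0.45 0.75 0; 0 0.6 1.04 0; 0 0.67 1.28 0; 0 0.72 1.5 0; 0 0.75 1.7 0; 0 0.78 1.85 0; 0 0.8 1.95 0; 0 0.8 1.95 0' ; python3 to.py "0.015 -.036 .11"
```

```text
time_s: 8.6
tool_pos: [0.6249, -0.1316, 0.1132]
orientation: [[0.942, 0.335, -0.002], [0.335, -0.942, 0.001], [-0.002, -0.001, -1.0]]
force: [-0.5, -0.1, 0.4]
width: -0.0
grasp_force: 0.0
t 8.6 stn [ 0.012 -0.034  0.113] F stn [-0.536  0.105  0.439] yaw err deg 0.05 w -0.0
0.015 -.036 .11 -> [0.09 0.06 0.08]
```

```bash
python3 -m creep '0 0 0.05 0; 0 0 0.1 0; 0 0 0.15 0; 0 0 0.2 0; 0 0 0.2 0; 0 0 0.2 0' ; python3 to.py "0.015 -.036 .11"
```

```text
time_s: 9.1
tool_pos: [0.6259, -0.1315, 0.1102]
orientation: [[0.942, 0.335, 0.001], [0.335, -0.942, -0.001], [0.0, 0.002, -1.0]]
force: [-7.5, 0.7, 16.5]
width: 0.0007
grasp_force: 8.4
t 9.1 stn [ 0.013 -0.034  0.11 ] F stn [-6.879  3.187 16.485] yaw err deg 0.04 w 0.0007
0.015 -.036 .11 -> [0.06 0.05 0.01]
```

Hard stop reached (16 N at z = 0.110, as predicted for level). Lifting straight up, then clear, and checking.

```bash
python3 -m creep '0 0 -0.5 0; 0 0 -1.3 0; 0 0 -2.2 0; 0 0 -3.1 0; 0 -0.5 -3.8 0; -0.5 -1.2 -4 0; -1.2 -1.8 -4 0; -2 -2.4 -4 0; -2.7 -3 -4 0; -3.4 -3.4 -4 0'; python3 -m creep '-0.7 -0.5 0 0; -1.3 -1 0 0; -2 -1.5 0 0; -2 -1.5 0 0; -2 -1.5 0 0;-2 -1.5 0 0'; python3 to.py
python3 - <<'E'
from h import *
from plant import grab_frame
p=np.load('p.npy');p[3:]=0
f=grab_frame('top');draw(f,p,'pics/t5.png',(215,130,130,100),3)
g=grab_frame('scene');draw(g,p,'pics/s5.png',(130,130,130,100),3)
a=cv2.imread('pics/t5.png');b=cv2.imread('pics/s5.png')
c=cv2.resize(np.ascontiguousarray(g['img'][130:230,130:260,::-1]),(390,300));d=cv2.resize(np.ascontiguousarray(f['img'][130:230,215:345,::-1]),(390,300))
cv2.imwrite('pics/f5.png',np.vstack([np.hstack([a,d]),np.hstack([b,c])]))
E
```

```text
time_s: 9.93
tool_pos: [0.4501, -0.047, 0.2664]
orientation: [[0.941, 0.338, 0.0], [0.338, -0.941, -0.0], [0.0, 0.0, -1.0]]
force: [-0.0, -0.7, 0.9]
width: 0.0003
grasp_force: 0.0
time_s: 10.43
tool_pos: [0.3632, -0.0198, 0.2652]
orientation: [[0.942, 0.335, -0.007], [0.335, -0.942, 0.001], [-0.007, -0.003, -1.0]]
force: [-0.4, 0.0, 0.4]
width: 0.0003
grasp_force: 0.0
t 10.4333 stn [-0.197  0.159  0.265] F stn [-0.33   0.128  0.353] yaw err deg 0.06 w 0.0003
```

View pics/f5.png

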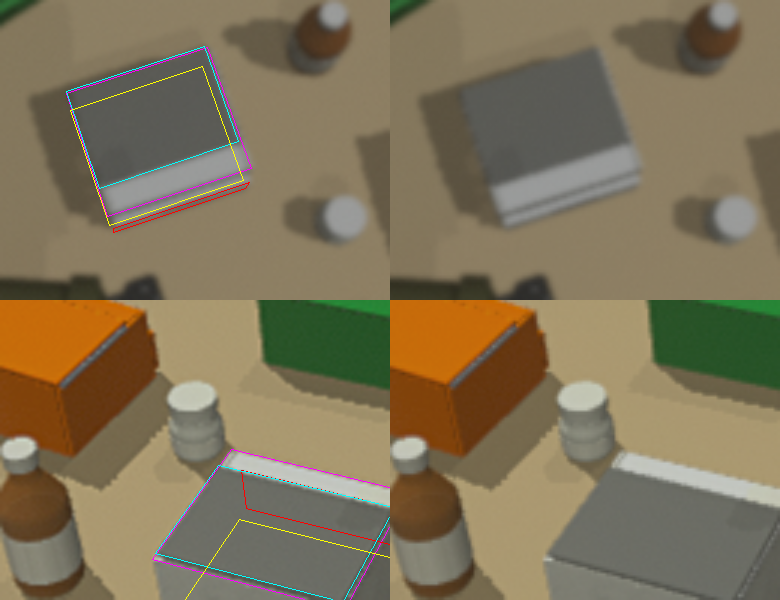

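The top view (right) shows the lid level on the model outline and the drawer front flush at (570,205). Bottle and jar are standing where they were, and the arm is clear.

```bash
python3 -c "
from plant import env
print(env.hand_in())"
```

```text
the job is handed in; nothing more can be done
None
```

I pushed the drawer and then the lid onto their hard stops, and the job is handed in. The arm finished clear at about 10.4 s; the bottle and jar are standing where they were, but I took no final picture of the beaker, which the arm passed near.

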